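# Seat the hexagonal die in the incense moulding stand and lock it

## Robot

A 6-joint arm with a two-finger parallel gripper is mounted at the origin on the work surface. World frame = base frame: x ahead of the robot, y to its left, z up, the work surface at z = 0. Lengths are in m, angles in rad, forces in N, time in s.
With the tool pointing down it reaches from about 0.25 to 0.725 m from the base axis. Payload 4 kg.
Tool frame: the origin (TCP) lies on the centre line of the jaws, within the pads' length; the fingertips stand 17 mm ahead of it and the grasp point (between the pads) lies 2 mm behind it; z points along the fingers, y is the line along which they close (so a half turn about z gives the same grasp; the last joint's range is limited). The gripper opens to 85 mm and grips with 20 to 120 N. Pads are 22 mm wide; open, the fingers measure 114 mm over their backs; the gripper's body (76 mm by 85 mm) begins 54 mm behind the grasp point. The pads swing forward as they close: fully open they stand 13 mm farther back than shut.
Start: joints at [-1.282, 0.241, 0.005, 1.335, 0, 1.571], TCP at [0.142, -0.479, 0.248] pointing down, gripper open.
Joint ranges: [-2.72, 2.72], [-1.05, 1.87], [-1.09, 1.28], [-1.99, 2.15], [-1.42, 1.44], [-3.14, 3.14]. Speed limits (rad/s): [2.79, 2.79, 3.14, 3.14, 3.14, 3.14].

## Interface

Orientations are given as a unit quaternion [x, y, z, w].
In Python, from workcell import bot, camera, get_calibration gives the robot as it stands.
- The arm moves only by the tool apply_moves, never from a script. Its argument "steps" is a list of rows, each a list of 3 entries, a list of its own where there are three numbers: the shift along the tool's x, y, z as a fraction of full scale, then the turn, a rotation vector about the tool's x, y, z as a fraction of full scale, then the opening, from 0 (shut) to 1 (fully open). A call has exactly 8 rows; each row shifts and turns the commanded pose from where the row before left it, along the tool's axes as they then stand; what a row does not reach is not made up. Full scale, the value 1, is 20 cm for a shift and pi rad for a turn. A row lasts 1/12 s, in which the tool goes at most 41.7 mm and 7.16 degrees, less where a joint would pass 70% of its speed; a pose out of reach is approached as far as the arm can. A call with a number of a shift or a turn outside -1 to 1 is refused whole. A call with a gripper value outside its range is refused whole. The fingers move at their own pace and stop on an object; the grip force is fixed at half the most. Time passes only in rows, so rows that do not move let the fingers close, or fill a call up. It gives the time, the measured TCP pose, the force, the opening and the grip force at its end, in the units of the state.
- bot.get_obs(): the state, without advancing time (a new reading comes with each control period).
- camera(name): name is "scene" or "top" or "wrist"; returns (picture, depth): 480x640x3 uint8, red, green, blue; 480x640 float32, m along the optical axis (not along the pixel's ray), 0 where there is no reading.
- get_calibration(name): a dict with "fov_y" (degrees; the focal length in pixels is half the picture's height over the tangent of half this angle, whatever the lens; pixels are square), "cx", "cy" (the principal point, pixels), "dist_coeffs" ([k1, k2, p1, p2, k3] as OpenCV has them; the pictures are not rectified), "rvec" (rotation vector, rad) and "tvec" (3), from world to camera coordinates, as OpenCV has them. Camera axes: x right, y down, z forward; pixel columns grow to the right and rows downward; lengths in m; the calibration is good to about 2 mm. A picture is of the moment at which its call begins: read the wrist's pose just before it. get_calibration takes no time and is no camera call; for the wrist camera it gives the pose at the moment of the call.
- bot.job_done(): hands the job in; it is judged then, once.
The state is a dict: "clock": time; "joint_pos": joint angles; "joint_vel": joint speeds; "tau": joint torques, N m; "eef_pos": TCP position; "tool_rot": TCP orientation; "ft_force": force on the tool from outside, world axes, zero at the start; "ft_torque": the same for the moment, N m; "grip_width": finger opening in m; "grasp_force": force on a finger pad.
Only numpy, scipy, OpenCV 4.12 (cv2) and the standard library are available. Lean on these libraries where they do the work, as an engineer would, in place of code of your own. Each camera call takes 0.05 s, during which the arm holds its last target. There are 200 camera calls.

## Task

Take the hexagonal brass die from the mat and work it gently into the loose hexagonal pocket of the sprung bed on the moulding stand until it drops fully home, upright and flush, without ever pressing the bed down onto its stop. Then slide the keeper all the way in over the die's rim and let go. Leave the round and square dies, the jars and the cup where they stand.

Things in the scene. Friction and masses are not known exactly. Their poses are not given: they have to be found in the camera images.
- hex_die_grip (a point): Grip point of the loose brass hexagonal die (0.24 to 0.36 kg): on its axis, on the upright stem, 35 mm above the die's underside and 23 mm above the top face of its hexagonal foot. The stem is 18 mm along the die's x and 12 mm along its y, and reaches 50 mm above the underside: grip it here across its 12 mm (the die's y). z up. The die stands on a 3 mm mat.
- hex_die_foot (a point): Centre of the underside of the same die. Its foot is a hexagon 50 mm over the flats, 57.7 mm over the corners and 12 mm thick, with sharp edges. Two opposite flats face the die's +x and -x.
- round_die_grip (a point): The same point on the loose round die, a bystander: foot a disc 50 mm in diameter, 12 mm thick, the same stem.
- square_die_grip (a point): The same point on the loose square die, a bystander: foot 45 mm square, 12 mm thick, the same stem. The three dies stand about 95 mm apart in a row on the grey mat, in any order.
- bed_nominal (a point): NOMINAL centre of the hexagonal pocket, at the height of the bed's top face (46 mm above the table, bed up), with the axes of the fixed grey moulding stand: z up, +y towards the keeper. The real pocket is up to 6 mm off along x and up to 4 mm along y, and turned up to 0.10 rad either way from having flats facing the stand's +x and -x: find it by feel (or by eye).
- pocket_floor (a point): Nominal centre of the pocket's floor, 12 mm below the bed's top face. The bed is a steel hexagonal collar, 84 mm over the flats, with an open-topped hexagonal pocket 53.0 mm over the flats (1.5 mm play per side around the die), 12 mm deep, sharp-edged. A fully seated die stands on this floor, its foot flush with the bed's top face.
- bed (a joint): How far the sprung bed is pushed down (m): 0 when up, 0.010 at its hard stop. Pushing it takes about 5 N to start it moving, then 0.8 N more per mm (12 N at 9 mm); it springs back up. It carries the die without sinking.
- keeper (a joint): How far the keeper is slid in (m): 0 fully out, 0.032 fully in. It starts 0 to 6 mm in. It takes about 2 N to slide and stays where it is left.
- keeper_knob (a point): On the axis of the keeper's upright black knob, 16 mm in diameter, from 19 mm below to 15 mm above this point. The keeper is a flat steel tongue, 30 mm wide, 4 mm thick, 90 mm long, the knob at its middle, its underside 3 mm above the bed's top face. It slides along the stand's -y (knob 90 mm from the nominal pocket centre when out, 58 mm when in), over a seated die's rim but not a proud one.
- jar_a: Bystander: a clear jar with a white lid, 60 mm in diameter, 85 mm tall, beyond the dies and the stand. Origin at its underside.
- jar_b: Bystander: another such jar. Origin at its underside.
- jar_c: Bystander: a larger jar, 68 mm in diameter, 115 mm tall. Origin at its underside.
- cup: Bystander: a terracotta tea cup, 60 mm in diameter, 40 mm tall, on the robot's side between mat and stand. Origin at its underside.
There are look-alikes about, which are no part of the job. What is shaped like the part that bears hex_die_grip but blue or turquoise is not meant.

How it is judged:
By the outcome, as a careful person would: the job done as asked, in the order asked, and still so for the second after the job is handed in, with the robot touching nothing.
It also fails if it takes over 72 s, if anything falls off the work surface, if the arm or the gripper's body presses on something with over 40 N, if the wrist force passes 120 N, or if a joint passes its speed limit or range.

## Working session

There is one attempt and no reset: what is moved stays moved. The work goes in short steps, Python scripts to look and compute and a tool call to move; the robot and the scene stay as the last step left them, time stands still between calls to the robot, and variables do not carry over. Pictures are saved under pics/ and viewed, at most 10 in all, crops included, and the job is handed in when it is done.

Besides the shell and the picture viewer there is one more tool, called after "Call:" in YAML: its name, and indented under it one key for each argument. apply_moves: Moves the arm, as the interface text tells. Its arguments: {"type":"object","properties":{"steps":{"type":"array"}},"required":["steps"]}

```bash
mkdir -p pics; ls
cat > h.py <<'E'
import numpy as np,cv2
from workcell import bot,camera,get_calibration
def K(c):
    f=240/np.tan(np.radians(c['fov_y']/2)); return np.array([[f,0,c['cx']],[0,f,c['cy']],[0,0,1]])
def shot(n,fn):
    c=get_calibration(n); im,d=camera(n); np.savez('pics/'+fn,im=im,d=d,**{k:np.array(v) for k,v in c.items()})
    cv2.imwrite('pics/'+fn+'.png',im[:,:,::-1]); return im,d,c
def load(fn):
    z=np.load('pics/'+fn+'.npz'); return z['im'],z['d'],{k:z[k] for k in z.files if k not in('im','d')}
def onplane(c,uv,z):
    R=cv2.Rodrigues(np.array(c['rvec'],float))[0];t=np.array(c['tvec'],float).ravel()
    p=cv2.undistortPoints(np.array(uv,float).reshape(-1,1,2),K(c),np.array(c['dist_coeffs'],float)).reshape(-1,2)
    r=np.c_[p,np.ones(len(p))]@R; o=-R.T@t
    return o+r*((z-o[2])/r[:,2])[:,None]
def cloud(d,c):
    v,u=np.mgrid[0:480,0:640]; uv=np.stack([u,v],-1).reshape(-1,1,2).astype(float)
    p=cv2.undistortPoints(uv,K(c),np.array(c['dist_coeffs'],float)).reshape(-1,2)
    P=np.c_[p,np.ones(len(p))]*d.reshape(-1,1)
    R=cv2.Rodrigues(np.array(c['rvec'],float))[0];t=np.array(c['tvec'],float).ravel()
    return ((P-t)@R).reshape(480,640,3)
E
python3 - <<'E'
from h import *
for n in('top','scene'):
    im,d,c=shot(n,n+'0'); print(n,{k:np.round(v,3) for k,v in c.items()})
print(bot.get_obs())
a=cv2.imread('pics/top0.png');b=cv2.imread('pics/scene0.png')
E
```

```text
pics
top {'fov_y': np.float64(52.408), 'cx': np.float64(317.533), 'cy': np.float64(233.258), 'dist_coeffs': array([0.013, 0.   , 0.   , 0.   , 0.   ]), 'rvec': array([ 2.118, -2.181,  0.155]), 'tvec': array([0.124, 0.573, 1.082])}
scene {'fov_y': np.float64(43.572), 'cx': np.float64(329.917), 'cy': np.float64(244.11), 'dist_coeffs': array([-0.152,  0.   ,  0.   ,  0.   ,  0.   ]), 'rvec': array([ 1.651,  2.165, -0.627]), 'tvec': array([ 0.044, -0.441,  1.452])}
{'clock': 0.1, 'joint_pos': array([-1.28201495e+00,  2.41338798e-01,  3.89505192e-03,  1.33518699e+00,
        7.76835198e-06,  1.57080367e+00]), 'joint_vel': array([ 0.00023093,  0.0003556 ,  0.00232331,  0.00052808, -0.00116632,
       -0.00108688]), 'tau': array([-2.84715843e-04, -3.73138046e+01,  2.53010166e+01,  1.08507858e-02,
       -2.49218289e-05, -5.78430530e-06]), 'eef_pos': array([ 0.14224856, -0.47880474,  0.24751514]), 'tool_rot': array([ 9.89593876e-01,  1.43885784e-01, -1.28135378e-04, -9.08216311e-04]), 'ft_force': array([-0.2526421 ,  0.41486591, -0.22427951]), 'ft_torque': array([ 0.03154612, -0.05469412, -0.00484437]), 'grasp_force': 0.0, 'grip_width': 0.08551340492245373}
```

View pics/top0.png

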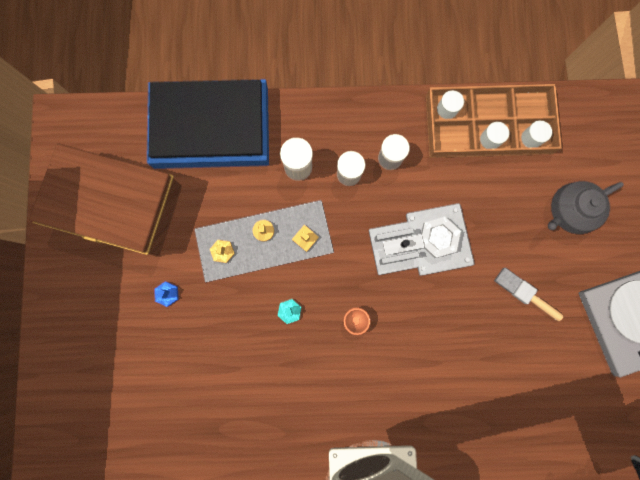

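View pics/scene0.png

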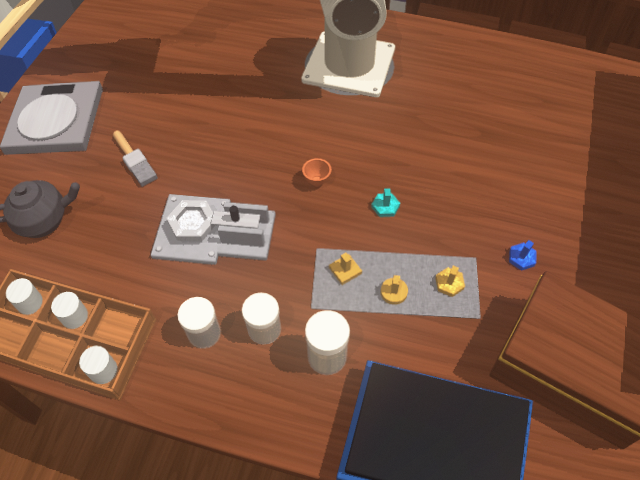

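Top view: brass dies stand on the mat at about (222,251), (262,231) and (305,238). The pocket is at (440,237), the knob at (405,243). Look-alikes off the mat are blue (166,294) and turquoise (290,311). The brass hexagon at (222,251) fits best; I'll confirm that in an enlarged crop.

Run:
```python
from h import *
im,d,c=load('top0')
b=im[:,:,::-1]
A=cv2.resize(b[215:275,195:335],None,fx=5,fy=5,interpolation=cv2.INTER_CUBIC)
B=cv2.resize(b[200:280,365:480],None,fx=5,fy=5,interpolation=cv2.INTER_CUBIC)
o=np.zeros((300,800,3),np.uint8);o[:,:700]=A;cv2.imwrite('pics/dies.png',np.vstack([A,np.zeros((0,700,3),np.uint8)]))
P=cloud(d,c)
hsv=cv2.cvtColor(im,cv2.COLOR_RGB2HSV)
m=(P[...,2]>0.008)&(P[...,2]<0.07); m[:,:195]=0;m[:,335:]=0;m[:205]=0;m[285:]=0
yel=m&(hsv[...,0]>12)&(hsv[...,0]<35)&(hsv[...,1]>120)
n,l,s,ce=cv2.connectedComponentsWithStats(yel.astype(np.uint8))
for i in range(1,n):
    if s[i,4]<60: continue
    q=P[l==i]; st=q[q[:,2]>0.042]; ft=q[(q[:,2]>0.010)&(q[:,2]<0.022)]
    print(ce[i],s[i],'stem',np.median(st,0).round(4),len(st),'foot mid',((ft.max(0)+ft.min(0))/2).round(4),np.ptp(ft,0).round(4))
    if len(st): print(cv2.minAreaRect((st[:,:2]*1000).astype(np.float32)))
print('hex foot plane',onplane(c,[[222,251]],0.015),'pocket',onplane(c,[[440,237]],0.046),'knob',onplane(c,[[405,243]],0.068))
print('mat cor',onplane(c,[[195,227],[326,203],[332,256],[205,280]],0.003), 'stand', onplane(c,[[408,217],[463,205],[474,264],[419,276],[370,229],[375,274]],0.01))
```

```text
[263.06176471 230.29411765] [253 220  21  21 340] stem [0.5905 0.2348 0.0536] 47 foot mid [0.5911 0.2345 0.0157] [0.0473 0.0471 0.0108]
((591.37939453125, 234.9791259765625), (18.126012802124023, 11.78547191619873), 9.799077987670898)
[305.03672316 238.01129944] [293 226  25  25 354] stem [0.5696 0.1366 0.0528] 48 foot mid [0.5699 0.1363 0.016 ] [0.0573 0.0566 0.0119]
((569.8465576171875, 136.3097381591797), (17.49631118774414, 11.681527137756348), 45.24199676513672)
[222.22539683 250.47619048] [211 241  23  21 315] stem [0.5443 0.3309 0.0529] 49 foot mid [0.5449 0.3308 0.016 ] [0.0476 0.0515 0.0108]
((544.5179443359375, 332.073486328125), (12.463852882385254, 17.188966751098633), 79.94354248046875)
hex foot plane [[0.5449789  0.33108855 0.015     ]] pocket [[ 0.5591376  -0.17278596  0.046     ]] knob [[ 0.54512928 -0.08806579  0.068     ]]
mat cor [[0.60558855 0.3974019  0.003     ]
 [0.65470602 0.08398529 0.003     ]
 [0.52680507 0.07388407 0.003     ]
 [0.47917526 0.37327486 0.003     ]] stand [[ 0.61372426 -0.10932825  0.01      ]
 [ 0.6388333  -0.24170393  0.01      ]
 [ 0.49771031 -0.2573744   0.01      ]
 [ 0.47343814 -0.1272081   0.01      ]
 [ 0.58758323 -0.01790249  0.01      ]
 [ 0.48106939 -0.0248317   0.01      ]]
```

View pics/dies.png

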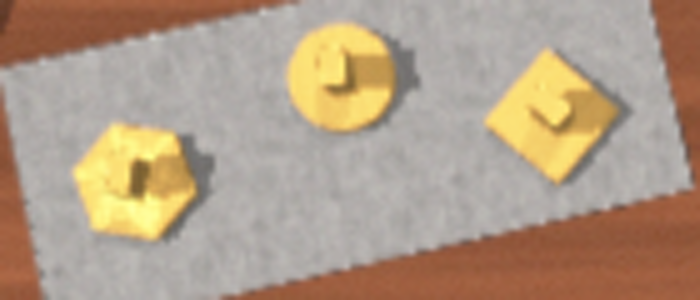

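The crop confirms it: six-sided foot at crop (135,180), beside a disc (340,75) and a square (553,115). Next, the wrist camera geometry and the shift to a look above the pocket.

```bash
cat >> h.py <<'E'
from scipy.spatial.transform import Rotation as Ro
def rel(tgt,yaw=None):
    "shift in tool axes (fractions of 0.2) and turn about tool z (fraction of pi) to reach tgt, yaw deg of tool x; levels the tool too"
    o=bot.get_obs(); R=Ro.from_quat(o['tool_rot'])
    s=R.inv().apply(np.array(tgt)-o['eef_pos'])/0.2
    cur=np.degrees(np.arctan2(*R.as_matrix()[[1,0],0]))
    yaw=cur if yaw is None else yaw
    G=Ro.from_euler('z',yaw,degrees=True)*Ro.from_quat([1,0,0,0])
    print('tcp',o['eef_pos'].round(4),'yaw',cur.round(2),'clock',o['clock'].round(2),'shift',s.round(4),'turn',((R.inv()*G).as_rotvec()/np.pi).round(4),'F',o['ft_force'].round(2),'w',round(o['grip_width'],4),'j',np.round(o['joint_pos'],2))
E
python3 - <<'E'
from h import *
c=get_calibration('wrist');R=cv2.Rodrigues(np.array(c['rvec']))[0];t=np.array(c['tvec']).ravel()
o=bot.get_obs();T=Ro.from_quat(o['tool_rot'])
print('cam in tool',T.inv().apply(-R.T@t-o['eef_pos']),'axes\n',T.inv().as_matrix()@R.T,c['fov_y'],c['dist_coeffs'])
rel([0.50,-0.19,0.25])
E
```

```text
cam in tool [ 6.57853812e-02 -1.80948538e-05 -1.25478796e-01] axes
 [[ 1.10674068e-04 -9.65996974e-01 -2.58553349e-01]
 [ 9.99999765e-01 -6.80388216e-05  6.82255086e-04]
 [-6.76648014e-04 -2.58553364e-01  9.65996739e-01]] 61.17489185307078 [-0.07013995  0.          0.          0.          0.        ]Traceback (most recent call last):
  File "<stdin>", line 5, in <module>
  File "h.py", line 29, in rel
    print('tcp',o['eef_pos'].round(4),'yaw',cur.round(2),'clock',o['clock'].round(2),'shift',s.round(4),'turn',((R.inv()*G).as_rotvec()/np.pi).round(4),'F',o['ft_force'].round(2),'w',round(o['grip_width'],4),'j',np.round(o['joint_pos'],2))
                                                                 ^^^^^^^^^^^^^^^^
AttributeError: 'float' object has no attribute 'round'
```

Call:
apply_moves:
  steps:
    - [[0.152,-0.055,0.01],[0,0,0],1]
    - [[0.152,-0.055,0.01],[0,0,0],1]
    - [[0.152,-0.055,0.01],[0,0,0],1]
    - [[0.152,-0.055,0.01],[0,0,0],1]
    - [[0.152,-0.055,0.01],[0,0,0],1]
    - [[0.152,-0.055,0.01],[0,0,0],1]
    - [[0.152,-0.055,0.01],[0,0,0],1]
    - [[0.152,-0.055,0.01],[0,0,0],1]

```text
clock: 0.77
eef_pos: [0.3513, -0.3243, 0.2319]
tool_rot: [0.99, 0.144, -0.0, -0.0]
ft_force: [0.9, -0.5, 0.1]
grip_width: 0.0856
grasp_force: 0.0
```

Call:
apply_moves:
  steps:
    - [[0.152,-0.055,0.04],[0,0,0],1]
    - [[0.152,-0.055,0.04],[0,0,0],1]
    - [[0.152,-0.055,0.04],[0,0,0],1]
    - [[0.152,-0.055,0.04],[0,0,0],1]
    - [[0.152,-0.055,0.04],[0,0,0],1]
    - [[0.152,-0.055,0.04],[0,0,0],1]
    - [[0.152,-0.055,0.04],[0,0,0],1]
    - [[0.152,-0.055,0.04],[0,0,0],1]

```text
clock: 1.43
eef_pos: [0.5593, -0.1708, 0.1673]
tool_rot: [0.99, 0.144, -0.001, -0.0]
ft_force: [0.3, -0.9, -0.4]
grip_width: 0.0856
grasp_force: 0.0
```

```bash
sed -i "s/o\['clock'\].round(2)/round(float(o['clock']),2)/; s/cur.round(2)/round(float(cur),2)/" h.py
python3 - <<'E'
from h import *
rel([0.559,-0.173,0.18])
shot('wrist','w1')
E
```

```text
tcp [ 0.5593 -0.1708  0.1673] yaw 16.56 clock 1.43 shift [-0.0047  0.0103 -0.0635] turn [-0.0002  0.0003 -0.    ] F [ 0.25 -0.91 -0.42] w 0.0856 j [-0.3   0.45  0.1   1.22 -0.    2.56]
```

View pics/w1.png

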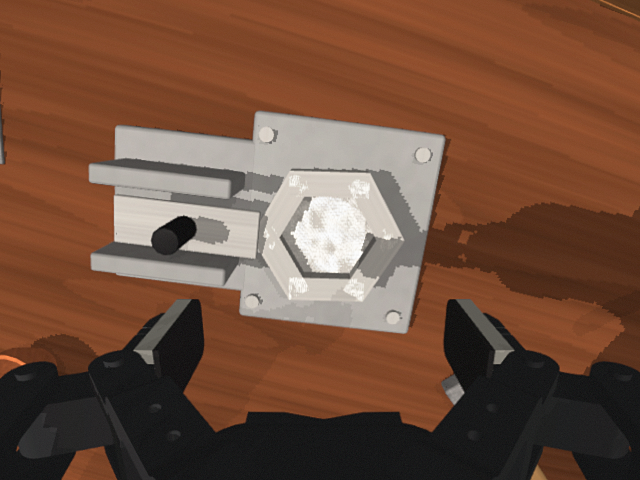

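The wrist view shows the collar centred near (330,235), with corners near (403,240) and (260,232). The knob top is at (168,238). Next I fit the pocket from depth.

Run:
```python
from h import *
from scipy.optimize import minimize
im,d,c=load('w1'); P=cloud(d,c)
z=P[...,2]; 
roi=np.zeros(z.shape,bool); roi[150:320,230:430]=1
print('top z mode',np.histogram(z[roi],bins=np.arange(.0,.06,.003)))
pts=P[roi]
zt=np.median(pts[(pts[:,2]>.040)&(pts[:,2]<.052)][:,2]); print('bed top',zt)
top=pts[np.abs(pts[:,2]-zt)<.003]
# exclude keeper
def hexfit(out):
    # top points: classify ring between pocket apothem .0265 and outer .042
    Q=top[:,:2]
    def rad(p):
        v=Q-p[:2]; a=[np.abs(v@[np.cos(p[2]+k*np.pi/3),np.sin(p[2]+k*np.pi/3)]) for k in range(3)]
        return np.max(a,0)
    def cost(p):
        r=rad(p); return np.mean(np.clip(.0265-r,0,.01)**2+np.clip(r-.042,0,.01)**2)*1e6
    best=min((minimize(cost,[.557+dx,-.173+dy,np.radians(10.7+a)],method='Nelder-Mead',options=dict(xatol=1e-6,fatol=1e-9,initial_simplex=None)) for dx in(-.005,0,.005) for dy in (-.005,0,.005) for a in (-6,0,6)),key=lambda r:r.fun)
    return best,rad(best.x)
b,r=hexfit(None); print(b.x[:2].round(4),np.degrees(b.x[2]).round(2),b.fun,np.percentile(r,[0.5,2,5,95,98,99.5]).round(4))
k=P[200:270,140:210].reshape(-1,3); kk=k[(k[:,2]>.075)]; print('knob',kk.max(0),np.median(kk[kk[:,2]>kk[:,2].max()-.003],0),len(kk))
kt=P[205:262,112:255].reshape(-1,3); print(np.histogram(kt[:,2],bins=np.arange(.03,.1,.004)))
tg=kt[np.abs(kt[:,2]-.053)<.004]
print('tongue rect',cv2.minAreaRect((tg[:,:2]*1000).astype(np.float32)),tg[:,2].mean())
base=P[(z>.004)&(z<.02)]; base=base[(np.abs(base[:,0]-.557)<.11)&(np.abs(base[:,1]+.175)<.12)]
print('base z',np.median(base[:,2]))
```

```text
top z mode (array([  643,     0,     0,    65, 14340,  1170,   191,    20,    32,
          34,   409,  5082,   241,   240,   841,  8282,    59,  1309,
          91]), array([0.   , 0.003, 0.006, 0.009, 0.012, 0.015, 0.018, 0.021, 0.024,
       0.027, 0.03 , 0.033, 0.036, 0.039, 0.042, 0.045, 0.048, 0.051,
       0.054, 0.057]))
bed top 0.04596508552344988
[ 0.56   -0.1735] 14.91 0.5856414736262592 [0.0265 0.0267 0.0272 0.0414 0.0419 0.0639]
knob [ 0.62249898 -0.07969626  0.29272836] [ 0.62249898 -0.15203152  0.29272836] 837
(array([  52,  155,  200,  227,  226, 5152,  450,  286,   70,   75,   81,
         86,   85,  177,  492,    0,    0]), array([0.03 , 0.034, 0.038, 0.042, 0.046, 0.05 , 0.054, 0.058, 0.062,
       0.066, 0.07 , 0.074, 0.078, 0.082, 0.086, 0.09 , 0.094, 0.098]))
tongue rect ((539.5396728515625, -85.25630187988281), (36.49945068359375, 91.7061767578125), 12.255928993225098) 0.052883431537558236
base z 0.013867996872600995
```

Call:
apply_moves:
  steps:
    - [[0,0,-0.03],[0,0,-0.0355],1]
    - [[0,0,-0.03],[0,0,-0.0355],1]
    - [[0,0,-0.03],[0,0,-0.0355],1]
    - [[0,0,-0.03],[0,0,-0.0355],1]
    - [[0,0,-0.03],[0,0,-0.0355],1]
    - [[0,0,-0.03],[0,0,-0.0355],1]
    - [[0,0,-0.03],[0,0,-0.0355],1]
    - [[0,0,-0.03],[0,0,-0.0355],1]

```text
clock: 2.15
eef_pos: [0.558, -0.1721, 0.216]
tool_rot: [0.829, 0.559, -0.0, -0.001]
ft_force: [0.3, 0.1, 0.1]
grip_width: 0.0856
grasp_force: 0.0
```

Call:
apply_moves:
  steps:
    - [[0,0,0],[0,0,-0.0355],1]
    - [[0,0,0],[0,0,-0.0355],1]
    - [[0,0,0],[0,0,-0.0355],1]
    - [[0,0,0],[0,0,-0.0355],1]
    - [[0,0,0],[0,0,-0.0355],1]
    - [[0,0,0],[0,0,-0.0355],1]
    - [[0,0,0],[0,0,-0.0355],1]
    - [[0,0,0],[0,0,-0.0355],1]

```text
clock: 2.82
eef_pos: [0.558, -0.1721, 0.2157]
tool_rot: [0.507, 0.862, -0.0, -0.001]
ft_force: [-0.5, 0.2, 0.3]
grip_width: 0.0852
grasp_force: 0.0
```

Call:
apply_moves:
  steps:
    - [[0,0,0],[0,0,-0.0355],1]
    - [[0,0,0],[0,0,-0.0355],1]
    - [[0,0,0],[0,0,-0.0355],1]
    - [[0,0,0],[0,0,-0.0355],1]
    - [[0,0,0],[0,0,-0.0355],1]
    - [[0,0,0],[0,0,-0.0355],1]
    - [[0,0,0],[0,0,-0.0355],1]
    - [[0,0,0],[0,0,-0.0355],1]

```text
clock: 3.48
eef_pos: [0.558, -0.1721, 0.2157]
tool_rot: [0.085, 0.996, 0.0, -0.001]
ft_force: [0.3, -0.8, -0.9]
grip_width: 0.0855
grasp_force: 0.0
```

```bash
python3 -c "
from h import *
rel([0.5445,0.331,0.18],169.9)"
```

```text
tcp [ 0.558  -0.1721  0.2157] yaw 170.22 clock 3.48 shift [0.4936 2.4673 0.1798] turn [ 0.0001 -0.0004  0.0018] F [ 0.33 -0.83 -0.86] w 0.0855 j [-0.3   0.42  0.18  1.33 -0.   -0.13]
```

Call:
apply_moves:
  steps:
    - [[0.031,0.154,0.0],[0,0,0],1]
    - [[0.031,0.154,0.0],[0,0,0],1]
    - [[0.031,0.154,0.0],[0,0,0],1]
    - [[0.031,0.154,0.0],[0,0,0],1]
    - [[0.031,0.154,0.0],[0,0,0],1]
    - [[0.031,0.154,0.0],[0,0,0],1]
    - [[0.031,0.154,0.0],[0,0,0],1]
    - [[0.031,0.154,0.0],[0,0,0],1]

```text
clock: 4.15
eef_pos: [0.5522, 0.0805, 0.2159]
tool_rot: [0.088, 0.996, -0.0, -0.001]
ft_force: [0.2, 0.2, -0.2]
grip_width: 0.0853
grasp_force: 0.0
```

Call:
apply_moves:
  steps:
    - [[0.031,0.154,0.04],[0,0,0],1]
    - [[0.031,0.154,0.04],[0,0,0],1]
    - [[0.031,0.154,0.04],[0,0,0],1]
    - [[0.031,0.154,0.04],[0,0,0],1]
    - [[0.031,0.154,0.04],[0,0,0],1]
    - [[0.031,0.154,0.04],[0,0,0],1]
    - [[0.031,0.154,0.04],[0,0,0],1]
    - [[0.031,0.154,0.04],[0,0,0],1]

```text
clock: 4.82
eef_pos: [0.5466, 0.3316, 0.1513]
tool_rot: [0.088, 0.996, -0.0, -0.0]
ft_force: [0.5, -0.6, 0.2]
grip_width: 0.0855
grasp_force: 0.0
```

Run:
```python
from h import *
im,d,c=shot('wrist','w2'); P=cloud(d,c)
hsv=cv2.cvtColor(im,cv2.COLOR_RGB2HSV)
m=(hsv[...,0]>12)&(hsv[...,0]<35)&(hsv[...,1]>100)&(np.hypot(P[...,0]-.5445,P[...,1]-.331)<.045)
q=P[m]; st=q[q[:,2]>.0515]; ft=q[(q[:,2]>.012)&(q[:,2]<.018)]
print(len(st),len(ft),np.percentile(q[:,2],[5,50,95,99]))
print('stem',cv2.minAreaRect((st[:,:2]*1000).astype(np.float32)))
from scipy.optimize import minimize
H=cv2.convexHull((ft[:,:2]*1000).astype(np.float32))[:,0]; 
m0=np.zeros((1200,1200),np.uint8);cv2.fillPoly(m0,[np.int32((H-[500,290])*12)],255)
v,u=np.nonzero(m0);F=np.c_[u,v]/12+[500,290]
g=np.stack(np.meshgrid(np.arange(0,1200,4),np.arange(0,1200,4)),-1).reshape(-1,2);gin=m0[g[:,1],g[:,0]]>0;gm=g/12+[500,290]
def cost(p):
    w=gm-p[:2];a=np.max([abs(w@[np.cos(p[2]+k*np.pi/3),np.sin(p[2]+k*np.pi/3)]) for k in range(3)],0)
    return np.mean((1/(1+np.exp((a-25)/.3))-gin)**2)
b=minimize(cost,[544.5,331,np.radians(-10)],method='Nelder-Mead',options=dict(initial_simplex=[[544.5,331,-.17],[546,331,-.17],[544.5,333,-.17],[544.5,331,-.1]]))
print(b.x[:2],np.degrees(b.x[2]),b.fun)
rel([b.x[0]/1000,b.x[1]/1000,0.036],180+np.degrees(b.x[2]))
```

```text
657 3931 [0.01361954 0.01512874 0.05327392 0.05454096]
stem ((541.4088745117188, 313.7099609375), (49.909515380859375, 18.873029708862305), 82.1401138305664)
[544.75641495 332.4267773 ] -10.535176743807323 0.0022707057119616724
tcp [0.5452 0.3375 0.1491] yaw 170.24 clock 4.87 shift [-0.0039 -0.0265  0.5654] turn [ 0.0007 -0.0011  0.0043] F [ 1.54  3.02 -0.97] w 0.0853 j [0.55 0.58 0.25 1.25 0.   0.72]
```

Call:
apply_moves:
  steps:
    - [[-0.004,-0.029,0],[0,0,0.004],0.6]
    - [[0,0,0.08],[0,0,0],0.6]
    - [[0,0,0.08],[0,0,0],0.6]
    - [[0,0,0.08],[0,0,0],0.6]
    - [[0,0,0.08],[0,0,0],0.6]
    - [[0,0,0.08],[0,0,0],0.6]
    - [[0,0,0],[0,0,0],0.6]
    - [[0,0,0],[0,0,0],0.6]

```text
clock: 5.53
eef_pos: [0.5462, 0.3231, 0.0714]
tool_rot: [0.095, 0.995, -0.001, -0.001]
ft_force: [-0.3, 0.3, 0.1]
grip_width: 0.0512
grasp_force: 0.0
```

Run:
```python
from h import *
shot('wrist','w3')
rel([.5447,.3319,.036],169.6)
```

```text
tcp [0.5471 0.3238 0.0726] yaw 169.13 clock 5.58 shift [0.0195 0.0374 0.183 ] turn [-0.0002 -0.0001 -0.0026] F [-0.54  0.49  0.2 ] w 0.0509 j [ 0.53  0.62  0.13  1.07 -0.    0.72]
```

View pics/w3.png

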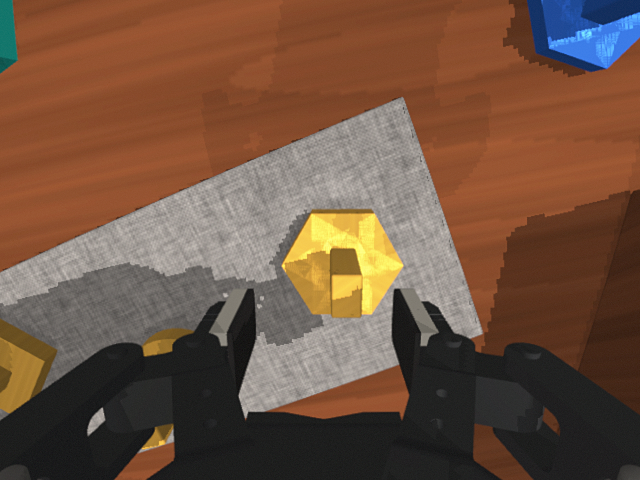

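The wrist view shows the stem between the open fingers. It sits at column 346 and the fingers are centred near 324, which matches the computed 7 mm offset. I'll correct that and go down.

Call:
apply_moves:
  steps:
    - [[0.01,0.037,0],[0,0,-0.003],0.6]
    - [[0,0,0],[0,0,0],0.6]
    - [[0,0,0.03],[0,0,0],0.6]
    - [[0,0,0.03],[0,0,0],0.6]
    - [[0,0,0.03],[0,0,0],0.6]
    - [[0,0,0.03],[0,0,0],0.6]
    - [[0,0,0],[0,0,0],0.6]
    - [[0,0,0],[0,0,0],0.6]

```text
clock: 6.25
eef_pos: [0.5458, 0.3319, 0.0472]
tool_rot: [0.09, 0.996, -0.001, -0.001]
ft_force: [-0.1, 0.1, -0.0]
grip_width: 0.0514
grasp_force: 0.0
```

Run:
```python
from h import *
rel([.5447,.3319,.036],169.6)
```

```text
tcp [0.5458 0.3319 0.0472] yaw 169.72 clock 6.25 shift [ 0.0052 -0.0007  0.0562] turn [-0.0004 -0.0005  0.0007] F [-0.06  0.13 -0.05] w 0.0514 j [0.55 0.66 0.11 1.03 0.   0.73]
```

Down the last 11 mm, then close.

Call:
apply_moves:
  steps:
    - [[0.005,0,0.028],[0,0,0],0.6]
    - [[0,0,0.027],[0,0,0],0.6]
    - [[0,0,0],[0,0,0],0.6]
    - [[0,0,0],[0,0,0],0.6]
    - [[0,0,0],[0,0,0],0.3]
    - [[0,0,0],[0,0,0],0.1]
    - [[0,0,0],[0,0,0],0]
    - [[0,0,0],[0,0,0],0]

```text
clock: 6.92
eef_pos: [0.5458, 0.3325, 0.0377]
tool_rot: [0.09, 0.996, 0.0, 0.0]
ft_force: [0.4, 0.6, 0.7]
grip_width: 0.0111
grasp_force: 59.2
```

Call:
apply_moves:
  steps:
    - [[0,0,0],[0,0,0],0]
    - [[0,0,0],[0,0,0],0]
    - [[0,0,0],[0,0,0],0]
    - [[0,0,0],[0,0,0],0]
    - [[0,0,0],[0,0,0],0]
    - [[0,0,0],[0,0,0],0]
    - [[0,0,0],[0,0,0],0]
    - [[0,0,0],[0,0,0],0]

```text
clock: 7.58
eef_pos: [0.5458, 0.3325, 0.0377]
tool_rot: [0.09, 0.996, 0.0, 0.0]
ft_force: [0.4, -2.1, 4.0]
grip_width: 0.0114
grasp_force: 59.3
```

Run:
```python
from h import *
rel([.5447,.3319,.19],169.6)
```

```text
tcp [0.5458 0.3325 0.0377] yaw 169.72 clock 7.58 shift [ 0.0042 -0.0036 -0.7615] turn [0.0001 0.0002 0.0007] F [ 0.42 -2.09  4.03] w 0.0114 j [ 0.55  0.66  0.1   1.   -0.    0.73]
```

Call:
apply_moves:
  steps:
    - [[0,0,-0.06],[0,0,0],0]
    - [[0,0,-0.1],[0,0,0.024],0]
    - [[0,0,-0.1],[0,0,0.034],0]
    - [[0,0,-0.1],[0,0,0.034],0]
    - [[0,0,-0.1],[0,0,0.034],0]
    - [[0,0,-0.1],[0,0,0.034],0]
    - [[0,0,-0.1],[0,0,0.034],0]
    - [[0,0,-0.1],[0,0,0],0]

```text
clock: 8.25
eef_pos: [0.5442, 0.3323, 0.1894]
tool_rot: [0.386, 0.923, -0.001, -0.001]
ft_force: [-0.1, -0.2, -3.2]
grip_width: 0.0108
grasp_force: 58.6
```

Call:
apply_moves:
  steps:
    - [[-0.115,-0.108,0],[0,0,0],0]
    - [[-0.115,-0.108,0],[0,0,0],0]
    - [[-0.115,-0.108,0],[0,0,0],0]
    - [[-0.115,-0.108,0],[0,0,0],0]
    - [[-0.115,-0.108,0],[0,0,0],0]
    - [[-0.115,-0.108,0],[0,0,0],0]
    - [[-0.115,-0.108,0],[0,0,0],0]
    - [[-0.115,-0.108,0],[0,0,0],0]

```text
clock: 8.92
eef_pos: [0.5513, 0.079, 0.1887]
tool_rot: [0.384, 0.923, -0.0, -0.001]
ft_force: [-0.2, -0.2, -3.3]
grip_width: 0.0112
grasp_force: 59.3
```

Call:
apply_moves:
  steps:
    - [[-0.12,-0.11,0],[0,0,0],0]
    - [[-0.12,-0.11,0],[0,0,0],0]
    - [[-0.12,-0.11,0],[0,0,0],0]
    - [[-0.12,-0.11,0],[0,0,0],0]
    - [[-0.12,-0.11,0],[0,0,0],0]
    - [[-0.12,-0.11,0],[0,0,0],0]
    - [[-0.12,-0.11,0],[0,0,0],0]
    - [[0,0,0],[0,0,0],0]

```text
clock: 9.58
eef_pos: [0.5608, -0.1531, 0.1885]
tool_rot: [0.387, 0.922, -0.001, -0.0]
ft_force: [0.8, -0.3, -3.5]
grip_width: 0.011
grasp_force: 59.5
```

Run:
```python
from h import *
rel([.560,-.1735,.105],134.9)
```

```text
tcp [ 0.5608 -0.1531  0.1885] yaw 134.43 clock 9.58 shift [-0.0697 -0.0733  0.4178] turn [-0.0009  0.0002 -0.0026] F [ 0.84 -0.35 -3.47] w 0.011 j [-0.27  0.43  0.12  1.26 -0.    0.53]
```

Call:
apply_moves:
  steps:
    - [[-0.035,-0.036,0.04],[0,0,-0.003],0]
    - [[-0.035,-0.036,0.08],[0,0,0],0]
    - [[0,0,0.08],[0,0,0],0]
    - [[0,0,0.08],[0,0,0],0]
    - [[0,0,0.08],[0,0,0],0]
    - [[0,0,0.06],[0,0,0],0]
    - [[0,0,0],[0,0,0],0]
    - [[0,0,0],[0,0,0],0]

```text
clock: 10.25
eef_pos: [0.5602, -0.1669, 0.1042]
tool_rot: [0.38, 0.925, 0.0, -0.002]
ft_force: [-1.1, -0.3, -2.9]
grip_width: 0.0115
grasp_force: 59.3
```

Run:
```python
from h import *
shot('wrist','w4')
rel([.560,-.1735,.082],134.9)
```

```text
tcp [ 0.5612 -0.1672  0.1053] yaw 135.36 clock 10.3 shift [-0.018  -0.0267  0.1163] turn [-0.0001 -0.0004  0.0026] F [-0.33 -0.44 -2.55] w 0.0114 j [-0.29  0.5   0.01  1.08  0.    0.49]
```

View pics/w4.png

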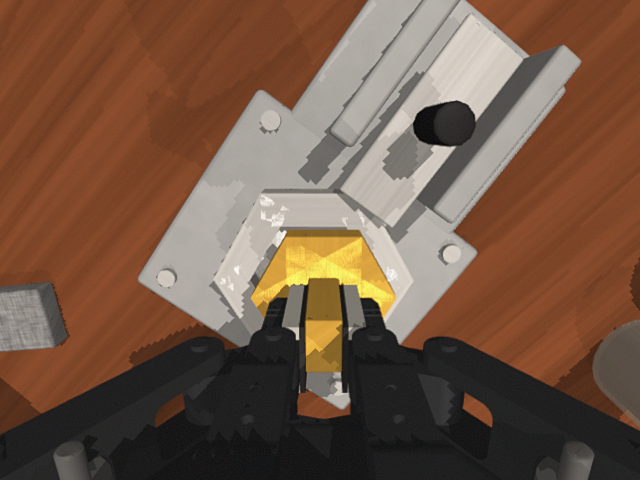

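The picture shows the die hanging over the pocket. The foot's top corners are at (290,230), (363,231), (397,297) and (252,297), with collar corners at (262,192) and (348,195). I'll compare the two.

Run:
```python
from h import *
from scipy.optimize import least_squares,minimize
im,d,c=load('w4')
z=.1042-.0347+.012
P=onplane(c,[[290,230],[363,231],[397,297],[252,297]],z)[:,:2]; print(P.round(4), np.linalg.norm(np.diff(P,axis=0),axis=1))
Ang=np.radians([-30,30,90,-90]) # corner angles relative to flat dir; camera right = tool +y
def model(p): # cam up = tool x ; tool y is clockwise from x in world
    a=p[2]-Ang; return p[:2]+.02887*np.c_[np.cos(a),np.sin(a)]
r=least_squares(lambda p:(model(p)-P).ravel(),[.56,-.17,np.radians(135)])
print('die',r.x[:2].round(4),np.degrees(r.x[2]),r.fun.round(4))
C=cloud(d,c); q=C[(abs(C[...,2]-.046)<.003)][:,:2]; q=q[np.hypot(*(q-[.56,-.1735]).T)<.052]
def cost(p):
    v=q-p[:2];a=np.max([abs(v@[np.cos(p[2]+k*np.pi/3),np.sin(p[2]+k*np.pi/3)]) for k in range(3)],0)
    return np.mean(np.clip(.0265-a,0,.01)**2+np.clip(a-.042,0,.01)**2)*1e6
b=minimize(cost,[.56,-.1735,np.radians(14.9)],method='Nelder-Mead'); print('pocket',b.x[:2].round(4),np.degrees(b.x[2]),b.fun,len(q))
print('collar corners',onplane(c,[[262,192],[348,195],[412,283]],.046).round(4))
rel([.560,-.1735,.082],134.9)
```

```text
[[ 0.5311 -0.1552]
 [ 0.5507 -0.1359]
 [ 0.5796 -0.1447]
 [ 0.5395 -0.1854]] [0.02745721 0.03024409 0.05716901]
die [ 0.559  -0.1642] 134.89322004796946 [ 0.0001 -0.0014  0.001  -0.0003 -0.0001  0.0009 -0.0009  0.0009]
pocket [ 0.5601 -0.1733] 14.661198379882006 0.00036337122654356345 9054
collar corners [[ 0.5136 -0.1597  0.046 ]
 [ 0.5421 -0.1328  0.046 ]
 [ 0.5948 -0.1403  0.046 ]]
tcp [ 0.5612 -0.1672  0.1053] yaw 135.36 clock 10.3 shift [-0.018  -0.0267  0.1163] turn [-0.0001 -0.0004  0.0026] F [-0.33 -0.44 -2.55] w 0.0114 j [-0.29  0.5   0.01  1.08  0.    0.49]
```

Call:
apply_moves:
  steps:
    - [[-0.025,-0.027,0],[0,0,0.002],0]
    - [[0,0,0.03],[0,0,0],0]
    - [[0,0,0.03],[0,0,0],0]
    - [[0,0,0.03],[0,0,0],0]
    - [[0,0,0.01],[0,0,0],0]
    - [[0,0,0],[0,0,0],0]
    - [[0,0,0],[0,0,0],0]
    - [[0,0,0],[0,0,0],0]

```text
clock: 10.97
eef_pos: [0.5613, -0.1749, 0.0854]
tool_rot: [0.383, 0.924, 0.0, 0.0]
ft_force: [0.4, 1.0, -4.4]
grip_width: 0.011
grasp_force: 59.5
```

Run:
```python
from h import *
rel([.5613,-.1752,.082],135.)
im,d,c=shot('wrist','w5')
cv2.imwrite('pics/w5c.png',cv2.resize(im[160:400,170:490,::-1],None,fx=2.5,fy=2.5,interpolation=cv2.INTER_CUBIC))
```

```text
tcp [ 0.5613 -0.1749  0.0854] yaw 135.0 clock 10.97 shift [-0.0008 -0.001   0.0171] turn [ 0.0001  0.0001 -0.    ] F [ 0.43  1.01 -4.42] w 0.011 j [-0.3   0.53 -0.01  1.03  0.    0.48]
```

View pics/w5c.png

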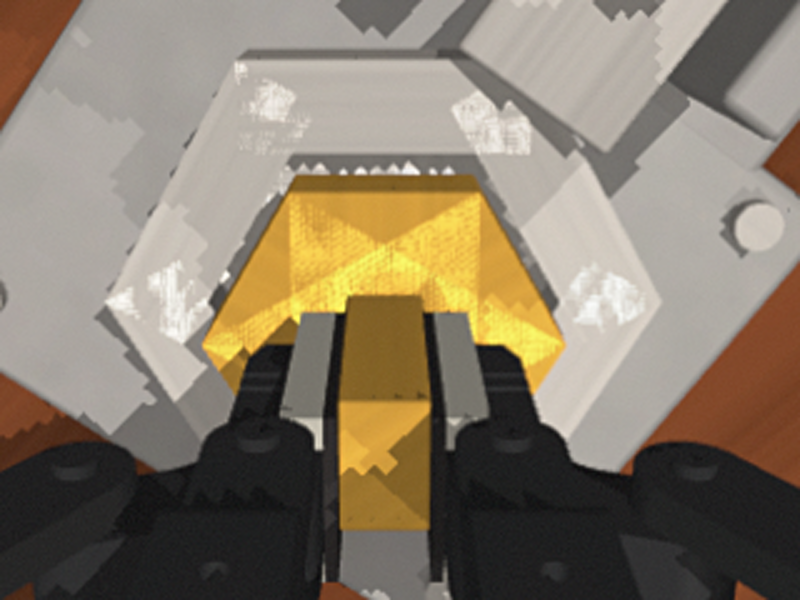

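The foot sits slightly above the pocket with a visible gap at the far flat: pocket edge at crop row 153, foot's bottom edge at row 175. I'll refit the offset.

Run:
```python
from h import *
im,d,c=load('w5')
f=lambda L:np.array(L,float)/2.5+[170,160]-.3
from scipy.optimize import least_squares,minimize
tx=np.array([np.cos(np.radians(135)),np.sin(np.radians(135))]);ty=np.array([tx[1],-tx[0]])
z=.0627
P=onplane(c,f([[287,192],[482,192],[563,345],[203,345]]),z)[:,:2]
Ang=np.radians([-30,30,90,-90])
def model(p):
    a=p[2]-Ang; return p[:2]+.02887*np.c_[np.cos(a),np.sin(a)]
r=least_squares(lambda p:(model(p)-P).ravel(),[.56,-.17,np.radians(135)]); print('die',r.x[:2].round(4),np.degrees(r.x[2]),(r.fun*1e3).round(1))
C=cloud(d,c); q=C[(abs(C[...,2]-.046)<.0025)][:,:2]; q=q[np.hypot(*(q-[.56,-.1735]).T)<.052]
def cost(p):
    v=q-p[:2];a=np.max([abs(v@[np.cos(p[2]+k*np.pi/3),np.sin(p[2]+k*np.pi/3)]) for k in range(3)],0)
    return np.mean(np.clip(.0265-a,0,.01)**2+np.clip(a-.042,0,.01)**2)*1e6
b=minimize(cost,[.56,-.1735,np.radians(14.9)],method='Nelder-Mead'); print('pocket',b.x[:2].round(4),np.degrees(b.x[2]),b.fun,len(q))
ref=np.array([.56,-.1735])
def al(L,z): X=onplane(c,f(L),z)[:,:2]-ref; print(np.c_[X@tx,X@ty].round(4))
al([[295,175],[478,175]],.0507); al([[285,153],[485,153]],.046); al([[240,57],[450,57],[660,303],[105,300]],.046)
e=(b.x[:2]-r.x[:2]); print('corr tool x,y',e@tx,e@ty)
```

```text
die [ 0.5606 -0.1738] 134.8799807594695 [ 0.1  0.2 -0.3 -0.3  0.4  0.3 -0.3 -0.2]
pocket [ 0.5601 -0.1734] 14.81795493533431 0.0002658829589430945 12700
[[ 0.024  -0.0142]
 [ 0.024   0.0156]]
[[ 0.0266 -0.0162]
 [ 0.0266  0.0171]]
[[ 0.0426 -0.0231]
 [ 0.0426  0.011 ]
 [-0.      0.0483]
 [ 0.0005 -0.0482]]
corr tool x,y 0.0007424503041032974 -8.238390283612541e-05
```

Aligned within about 1 mm and 0.1°. I'll shift +0.8 mm along tool x and descend to about 2 mm below the rim.

Call:
apply_moves:
  steps:
    - [[0.004,0,0],[0,0,0],0]
    - [[0,0,0.008],[0,0,0],0]
    - [[0,0,0.008],[0,0,0],0]
    - [[0,0,0.006],[0,0,0],0]
    - [[0,0,0.006],[0,0,0],0]
    - [[0,0,0.006],[0,0,0],0]
    - [[0,0,0],[0,0,0],0]
    - [[0,0,0],[0,0,0],0]

```text
clock: 11.68
eef_pos: [0.5605, -0.1744, 0.0783]
tool_rot: [0.383, 0.924, -0.0, -0.0]
ft_force: [0.7, 0.7, -2.7]
grip_width: 0.0112
grasp_force: 59.5
```

Run:
```python
from h import *
rel([.5608,-.1743,.0687],135.)
```

```text
tcp [ 0.5605 -0.1744  0.0783] yaw 134.99 clock 11.68 shift [-0.0007  0.0016  0.0481] turn [-0.     -0.0001 -0.0001] F [ 0.65  0.67 -2.72] w 0.0112 j [-0.3   0.53 -0.02  1.02  0.    0.48]
```

No contact at 2.4 mm below the rim, so I continue.

Call:
apply_moves:
  steps:
    - [[0,0,0.006],[0,0,0],0]
    - [[0,0,0.006],[0,0,0],0]
    - [[0,0,0.006],[0,0,0],0]
    - [[0,0,0.006],[0,0,0],0]
    - [[0,0,0.006],[0,0,0],0]
    - [[0,0,0.006],[0,0,0],0]
    - [[0,0,0],[0,0,0],0]
    - [[0,0,0],[0,0,0],0]

```text
clock: 12.35
eef_pos: [0.5605, -0.1744, 0.0712]
tool_rot: [0.383, 0.924, -0.0, -0.0]
ft_force: [0.7, 0.6, -3.3]
grip_width: 0.0113
grasp_force: 59.5
```

Call:
apply_moves:
  steps:
    - [[0,0,0.003],[0,0,0],0]
    - [[0,0,0.003],[0,0,0],0]
    - [[0,0,0.003],[0,0,0],0]
    - [[0,0,0.002],[0,0,0],0]
    - [[0,0,0.001],[0,0,0],0]
    - [[0,0,0.001],[0,0,0],0]
    - [[0,0,0],[0,0,0],0]
    - [[0,0,0],[0,0,0],0]

```text
clock: 13.02
eef_pos: [0.5606, -0.1744, 0.0687]
tool_rot: [0.383, 0.924, 0.0, -0.0]
ft_force: [-0.3, 0.0, -3.5]
grip_width: 0.0112
grasp_force: 59.6
```

Call:
apply_moves:
  steps:
    - [[0,0,0.002],[0,0,0],0]
    - [[0,0,0.001],[0,0,0],0]
    - [[0,0,0],[0,0,0],0]
    - [[0,0,0],[0,0,0],0.25]
    - [[0,0,0],[0,0,0],0.3]
    - [[0,0,0],[0,0,0],0.3]
    - [[0,0,0],[0,0,0],0.3]
    - [[0,0,0],[0,0,0],0.3]

```text
clock: 13.68
eef_pos: [0.5608, -0.1745, 0.0682]
tool_rot: [0.383, 0.924, 0.0, 0.0]
ft_force: [-0.4, 0.3, -0.4]
grip_width: 0.0259
grasp_force: 0.0
```

Call:
apply_moves:
  steps:
    - [[0,0,-0.03],[0,0,0],0.3]
    - [[0,0,-0.06],[0,0,0],0.3]
    - [[0,0,-0.1],[0,0,0],0.3]
    - [[0,0,-0.1],[0,0,0],0.3]
    - [[0,0,-0.1],[0,0,0],0.3]
    - [[0,0,0],[0,0,0],0.3]
    - [[0,0,0],[0,0,0],0.3]
    - [[0,0,0],[0,0,0],0.3]

```text
clock: 14.35
eef_pos: [0.5603, -0.1743, 0.1458]
tool_rot: [0.383, 0.924, -0.0, -0.0]
ft_force: [-0.2, 0.2, -0.6]
grip_width: 0.0254
grasp_force: 0.0
```

Run:
```python
from h import *
rel([.5608,-.1743,.15],135.)
im,d,c=shot('wrist','w6'); C=cloud(d,c).reshape(-1,3); I=im.reshape(-1,3)
hsv=cv2.cvtColor(im,cv2.COLOR_RGB2HSV).reshape(-1,3)
y=(hsv[:,0]>12)&(hsv[:,0]<35)&(hsv[:,1]>100)&(np.hypot(C[:,0]-.56,C[:,1]+.1735)<.04)
q=C[y]; ft=q[q[:,2]<.06]; A=np.c_[ft[:,:2]-[.56,-.1735],np.ones(len(ft))]
ft_=ft; print('foot top plane',np.linalg.lstsq(A,ft[:,2],rcond=None)[0],np.percentile(ft[:,2],[1,50,99]),len(ft),'stem top',np.percentile(q[:,2],99))
r=np.hypot(C[:,0]-.56,C[:,1]+.1735); w=(abs(C[:,2]-.046)<.006)&(r<.046)&(r>.031)&~y; print('bed top',np.median(C[w,2]))
# tongue/knob
k=C[(C[:,2]>.080)&(C[:,2]<.1)&(np.hypot(C[:,0]-.542,C[:,1]+.087)<.03)]; print('knob top',np.median(k,0),np.ptp(k,0),len(k))
t=C[(abs(C[:,2]-.053)<.002)&(np.hypot(C[:,0]-.542,C[:,1]+.087)<.055)&~y]; print(cv2.minAreaRect((t[:,:2]*1000).astype(np.float32)),len(t))
```

```text
tcp [ 0.5603 -0.1743  0.1458] yaw 134.99 clock 14.35 shift [-0.0017  0.002  -0.021 ] turn [-0.0001 -0.0001 -0.0001] F [-0.2   0.21 -0.64] w 0.0254 j [-0.3   0.47  0.07  1.17 -0.    0.48]
foot top plane [ 0.00833921 -0.00391275  0.04597034] [0.03892324 0.04598535 0.05448156] 5335 stem top 0.08493381870551388
bed top 0.04595182147476966
knob top [ 0.54322915 -0.08766069  0.0865965 ] [0.01552287 0.0160985  0.00850871] 1068
((539.40087890625, -87.49251556396484), (62.65917205810547, 93.27256774902344), 15.425538063049316) 8958
```

View pics/w6.png

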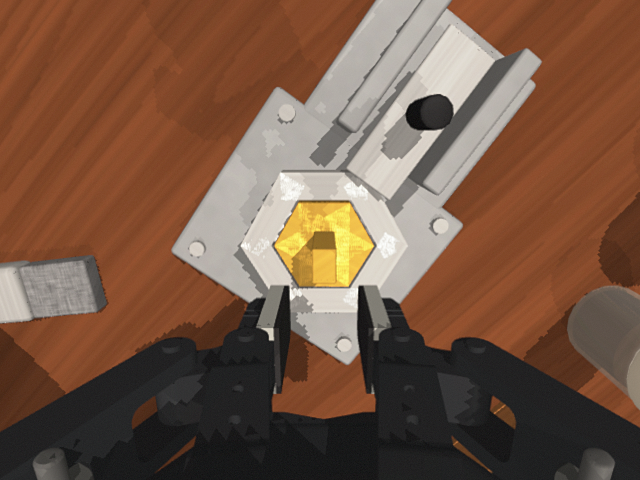

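The die sits flush: foot top 45.97 mm, bed 45.95 mm, stem at (322,255). The knob is at (430,112). Next I measure the stand's direction and rail height.

Run:
```python
from h import *
im,d,c=load('w6'); C=cloud(d,c)
E=onplane(c,[[350,172],[452,25],[395,200],[497,58]],.053)[:,:2]
for a,b in((0,1),(2,3)): v=E[b]-E[a]; print('stand y dir',np.degrees(np.arctan2(v[1],v[0])))
print(E.round(4)); print('rails z',[C[v,u].round(4).tolist() for u,v in((400,60),(480,120),(350,115),(430,180))])
k=C.reshape(-1,3);k=k[(k[:,2]>.0855)&(k[:,2]<.092)&(np.hypot(k[:,0]-.542,k[:,1]+.087)<.025)]
print('knob',(k.max(0)+k.min(0))/2,np.ptp(k,axis=0),len(k))
print('stand corners',onplane(c,[[280,88],[173,248],[462,220]],.014).round(4), C[230,215])
n=(k.max(0)+k.min(0))/2
rel([n[0],n[1],.125],191.5)
```

```text
stand y dir 100.79949780635489
stand y dir 101.0263804869219
[[ 0.5398 -0.1332]
 [ 0.5231 -0.0456]
 [ 0.568  -0.1264]
 [ 0.551  -0.0392]]
rails z [[0.517, -0.0778, 0.0611], [0.5671, -0.0671, 0.0581], [0.5186, -0.1132, 0.0601], [0.5714, -0.1063, 0.06]]
knob [ 0.54361957 -0.08695469  0.08703923] [0.01513913 0.01508955 0.003032  ] 905
stand corners [[ 0.4782 -0.1287  0.014 ]
 [ 0.4968 -0.2521  0.014 ]
 [ 0.6183 -0.1037  0.014 ]] [ 0.5087612  -0.2225387   0.01461134]
tcp [ 0.5599 -0.1742  0.1452] yaw 134.98 clock 14.4 shift [0.366  0.2511 0.1013] turn [ 0.     -0.0006 -0.314 ] F [ 0.18 -0.04 -1.52] w 0.0257 j [-0.3   0.47  0.07  1.17  0.    0.48]
```

Call:
apply_moves:
  steps:
    - [[0,0,0],[0,0,-0.0388],0.5]
    - [[0,0,0],[0,0,-0.0388],0.5]
    - [[0,0,0],[0,0,-0.0388],0.5]
    - [[0,0,0],[0,0,-0.0388],0.5]
    - [[0,0,0],[0,0,-0.0388],0.5]
    - [[0,0,0],[0,0,-0.0388],0.5]
    - [[0,0,0],[0,0,-0.0388],0.5]
    - [[0,0,0],[0,0,-0.0388],0.5]

```text
clock: 15.07
eef_pos: [0.5596, -0.1741, 0.1444]
tool_rot: [-0.098, 0.995, 0.001, -0.001]
ft_force: [-0.3, 0.2, 0.0]
grip_width: 0.043
grasp_force: 0.0
```

Call:
apply_moves:
  steps:
    - [[0,0.074,0],[0,0,0],0.5]
    - [[0,0.074,0],[0,0,0],0.5]
    - [[0,0.074,0],[0,0,0],0.5]
    - [[0,0.074,0],[0,0,0],0.5]
    - [[0,0.074,0],[0,0,0],0.5]
    - [[0,0.074,0],[0,0,0],0.5]
    - [[0,0,0],[0,0,0],0.5]
    - [[0,0,0],[0,0,0],0.5]

```text
clock: 15.73
eef_pos: [0.5437, -0.0857, 0.1464]
tool_rot: [-0.096, 0.995, -0.0, 0.0]
ft_force: [0.1, 0.1, -0.8]
grip_width: 0.0426
grasp_force: 0.0
```

Run:
```python
from h import *
im,d,c=shot('wrist','w7'); C=cloud(d,c)
k=C.reshape(-1,3);k=k[(k[:,2]>.0855)&(k[:,2]<.092)&(np.hypot(k[:,0]-.542,k[:,1]+.087)<.025)]
n=(k.max(0)+k.min(0))/2; print('knob',n,np.ptp(k,axis=0),len(k))
rel([.5438,-.087,.078],190.9)
```

```text
knob [ 0.54388406 -0.08666867  0.0873281 ] [0.01547586 0.01519375 0.00363069] 726
tcp [ 0.5439 -0.0864  0.1464] yaw -169.08 clock 15.78 shift [ 0.0013 -0.0024  0.3419] turn [-0.0002  0.0001  0.0001] F [-0.21 -0.62  0.03] w 0.0425 j [-0.16  0.4  -0.04  1.13 -0.   -0.35]
```

Call:
apply_moves:
  steps:
    - [[0,-0.001,0.06],[0,0,0],0.5]
    - [[0,0,0.06],[0,0,0],0.5]
    - [[0,0,0.06],[0,0,0],0.5]
    - [[0,0,0.06],[0,0,0],0.5]
    - [[0,0,0.06],[0,0,0],0.5]
    - [[0,0,0.04],[0,0,0],0.5]
    - [[0,0,0],[0,0,0],0.5]
    - [[0,0,0],[0,0,0],0.5]

```text
clock: 16.45
eef_pos: [0.5437, -0.0878, 0.0778]
tool_rot: [-0.094, 0.996, 0.0, -0.0]
ft_force: [0.3, 0.7, -0.2]
grip_width: 0.0425
grasp_force: 0.0
```

Call:
apply_moves:
  steps:
    - [[0,0,0],[0,0,0],0.3]
    - [[0,0,0],[0,0,0],0.15]
    - [[0,0,0],[0,0,0],0.1]
    - [[0,0,0],[0,0,0],0.1]
    - [[0,0,0],[0,0,0],0.1]
    - [[0,0,0],[0,0,0],0.1]
    - [[0,0,0],[0,0,0],0.1]
    - [[0,0,0],[0,0,0],0.1]

```text
clock: 17.12
eef_pos: [0.5446, -0.0876, 0.0792]
tool_rot: [-0.095, 0.996, -0.0, 0.001]
ft_force: [-0.3, 0.2, 5.7]
grip_width: 0.014
grasp_force: 58.6
```

Call:
apply_moves:
  steps:
    - [[0,-0.01,0],[0,0,0],0.1]
    - [[0,-0.015,0],[0,0,0],0.1]
    - [[0,-0.02,0],[0,0,0],0.1]
    - [[0,-0.02,0],[0,0,0],0.1]
    - [[0,-0.02,0],[0,0,0],0.1]
    - [[0,-0.015,0],[0,0,0],0.1]
    - [[0,0,0],[0,0,0],0.1]
    - [[0,0,0],[0,0,0],0.1]

```text
clock: 17.78
eef_pos: [0.5479, -0.1073, 0.0792]
tool_rot: [-0.094, 0.996, -0.0, 0.001]
ft_force: [-2.4, 0.7, 5.8]
grip_width: 0.014
grasp_force: 58.9
```

Slid 20 mm freely. Next 6 mm, then I feel for the stop.

Call:
apply_moves:
  steps:
    - [[0,-0.01,0],[0,0,0],0.1]
    - [[0,-0.01,0],[0,0,0],0.1]
    - [[0,-0.01,0],[0,0,0],0.1]
    - [[0,0,0],[0,0,0],0.1]
    - [[0,0,0],[0,0,0],0.1]
    - [[0,0,0],[0,0,0],0.1]
    - [[0,0,0],[0,0,0],0.1]
    - [[0,0,0],[0,0,0],0.1]

```text
clock: 18.45
eef_pos: [0.5489, -0.113, 0.0792]
tool_rot: [-0.095, 0.996, -0.0, 0.0]
ft_force: [-2.7, 1.0, 6.1]
grip_width: 0.014
grasp_force: 59.0
```

Call:
apply_moves:
  steps:
    - [[0,-0.005,0],[0,0,0],0.1]
    - [[0,-0.005,0],[0,0,0],0.1]
    - [[0,-0.005,0],[0,0,0],0.1]
    - [[0,0,0],[0,0,0],0.1]
    - [[0,0,0],[0,0,0],0.1]
    - [[0,0,0],[0,0,0],0.1]
    - [[0,0,0],[0,0,0],0.1]
    - [[0,0,0],[0,0,0],0.1]

```text
clock: 19.12
eef_pos: [0.5493, -0.1158, 0.0792]
tool_rot: [-0.095, 0.996, 0.0, 0.0]
ft_force: [-3.2, 1.1, 7.3]
grip_width: 0.0139
grasp_force: 59.0
```

Call:
apply_moves:
  steps:
    - [[0.001,-0.005,0],[0,0,0],0.1]
    - [[0.001,-0.005,0],[0,0,0],0.1]
    - [[0,0,0],[0,0,0],0.1]
    - [[0,0,0],[0,0,0],0.1]
    - [[0,0,0],[0,0,0],0.1]
    - [[0,0,0],[0,0,0],0.1]
    - [[0,0,0],[0,0,0],0.1]
    - [[0,0,0],[0,0,0],0.1]

```text
clock: 19.78
eef_pos: [0.5496, -0.1177, 0.0792]
tool_rot: [-0.095, 0.996, 0.0, 0.001]
ft_force: [-1.9, 1.0, 6.8]
grip_width: 0.0141
grasp_force: 58.9
```

Call:
apply_moves:
  steps:
    - [[0,-0.005,0],[0,0,0],0.1]
    - [[0,-0.005,0],[0,0,0],0.1]
    - [[0,0,0],[0,0,0],0.1]
    - [[0,0,0],[0,0,0],0.1]
    - [[0,0,0],[0,0,0],0.1]
    - [[0,0,0],[0,0,0],0.1]
    - [[0,0,0],[0,0,0],0.1]
    - [[0,0,0],[0,0,0],0.1]

```text
clock: 20.45
eef_pos: [0.5497, -0.1182, 0.0792]
tool_rot: [-0.095, 0.995, 0.002, 0.0]
ft_force: [-2.3, 4.8, 7.9]
grip_width: 0.014
grasp_force: 59.1
```

Call:
apply_moves:
  steps:
    - [[0,-0.005,0],[0,0,0],0.1]
    - [[0,-0.005,0],[0,0,0],0.1]
    - [[0,0,0],[0,0,0],0.1]
    - [[0,0,0],[0,0,0],0.1]
    - [[0,0,0],[0,0,0],0.1]
    - [[0,0,0],[0,0,0],0.1]
    - [[0,0,0],[0,0,0],0.1]
    - [[0,0,0],[0,0,0],0.1]

```text
clock: 21.12
eef_pos: [0.5497, -0.1183, 0.0792]
tool_rot: [-0.096, 0.995, 0.003, 0.0]
ft_force: [-3.0, 10.0, 8.8]
grip_width: 0.0142
grasp_force: 59.4
```

At the stop: the force rises to 10 N with no travel. I relax a little, open and retreat.

Call:
apply_moves:
  steps:
    - [[0,0.005,0],[0,0,0],0.1]
    - [[0,0.003,0],[0,0,0],0.1]
    - [[0,0,0],[0,0,0],0.3]
    - [[0,0,0],[0,0,0],0.4]
    - [[0,0,0],[0,0,0],0.4]
    - [[0,0,0],[0,0,0],0.4]
    - [[0,0,0],[0,0,0],0.4]
    - [[0,0,0],[0,0,0],0.4]

```text
clock: 21.78
eef_pos: [0.5497, -0.1205, 0.0778]
tool_rot: [-0.094, 0.996, -0.0, -0.0]
ft_force: [0.3, 0.1, 0.4]
grip_width: 0.0342
grasp_force: 0.0
```

Call:
apply_moves:
  steps:
    - [[0,0,-0.03],[0,0,0],0.4]
    - [[0,0,-0.07],[0,0,0],0.4]
    - [[0,0,-0.1],[0,0,0],0.4]
    - [[0,0,-0.1],[0,0,0],0.4]
    - [[0,0,-0.1],[0,0,0],0.4]
    - [[0,0,-0.1],[0,0,0],0.4]
    - [[0,0,0],[0,0,0],0.4]
    - [[0,0,0],[0,0,0],0.4]

```text
clock: 22.45
eef_pos: [0.5508, -0.1206, 0.1797]
tool_rot: [-0.095, 0.996, -0.001, 0.002]
ft_force: [0.7, 0.8, -1.0]
grip_width: 0.0343
grasp_force: 0.0
```

Run:
```python
from h import *
im,d,c=shot('wrist','w8'); C=cloud(d,c)
k=C.reshape(-1,3);k=k[(k[:,2]>.0855)&(k[:,2]<.092)&(np.hypot(k[:,0]-.5495,k[:,1]+.117)<.025)]
n=(k.max(0)+k.min(0))/2; print('knob',n,'moved',np.linalg.norm(n[:2]-[.5439,-.0867]))
K=C.reshape(-1,3);hsv=cv2.cvtColor(im,cv2.COLOR_RGB2HSV).reshape(-1,3)
y=(hsv[:,0]>12)&(hsv[:,0]<35)&(hsv[:,1]>100)&(np.hypot(K[:,0]-.56,K[:,1]+.1735)<.035)
print('foot z',np.median(K[y&(K[:,2]<.06),2])); rel([.55,-.117,.2])
```

```text
knob [ 0.54898987 -0.11824649  0.08708291] moved 0.03195446439287666
foot z 0.04599296347045795
tcp [ 0.5498 -0.1204  0.1783] yaw -169.15 clock 22.5 shift [-0.0041  0.0163 -0.1087] turn [-0.0001  0.0002 -0.    ] F [-0.15  0.43  0.42] w 0.0345 j [-0.22  0.4   0.05  1.22 -0.   -0.4 ]
```

View pics/w8.png

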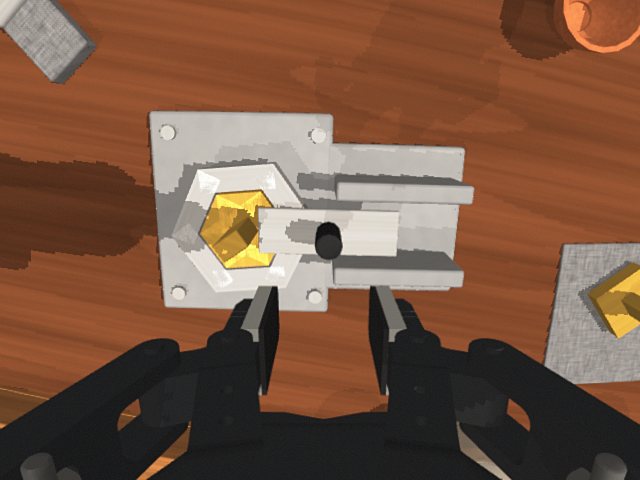

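The tongue end at (260,230) covers the die's rim, the die is flush, and the knob moved 32 mm to its stop. The gripper is clear, so I hand in.

```bash
python3 -c "
from workcell import bot
print(bot.job_done())"
```

```text
the job is handed in; nothing more can be done
None
```

I handed the job in: the brass hex die is seated flush in the pocket, the keeper is slid in over its rim to its stop and released, the bed was never pressed, and the arm touched nothing else (about 22.5 s).

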